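Load the last tile and hold the carrier up level

ROBOT

A 6-joint arm with a two-finger parallel gripper is mounted at the origin on the work surface. World frame = base frame: x ahead of the robot, y to its left, z up, the work surface at z = 0. Lengths are in m, angles in degrees, forces in N, time in s.
With the tool pointing down it reaches from about 0.375 to 0.75 m from the base axis. Payload 9 kg.
Tool frame: the origin (TCP) lies where the fingers leave the gripper's body, on its centre line; the fingertips stand 73 mm ahead of it and the grasp point (between the pads) lies 54 mm ahead of it (robot.tip_reach is the distance from the TCP to the fingertips, in m); z points along the fingers, y is the direction in which the jaws open and shut (so a half turn about z gives the same grasp; the last joint's range is limited). The gripper opens to 85 mm and grips with 20 to 120 N. Pads are 22 mm wide; open, the fingers measure 114 mm over their backs; the gripper's body (76 mm by 85 mm) begins 54 mm behind the grasp point. The pads swing forward as they close: fully open they stand 13 mm farther back than shut.
Start: joints at [61.324, 5.964, 5.575, 89.605, 0, 77.527], TCP at [0.167, 0.576, 0.304] pointing down, gripper open.
Joint ranges: [-171.21, 171.21], [-48.23, 106.86], [-62.78, 66.21], [-105.2, 120.99], [-86.42, 89.51], [-180, 180]. Speed limits (degrees/s): [127.2, 127.2, 147.25, 180, 180, 180].

INTERFACE

Orientations are given as [roll, pitch, yaw] about the fixed x, y, z axes, in that order (R = Rz(yaw) Ry(pitch) Rx(roll)).
In Python, from plant import robot gives the robot as it stands. Calls block until the motion is done:
- robot.move_pose(position, orientation): joint-space move of the TCP to a pose.
- robot.line_to(position, vel=0.15, rotation=None, guard=None): straight line of the TCP; rotation=None keeps the orientation; vel is the mean speed in m/s. With guard (N) it stops when the force on the tool has changed by that much, and returns True; else False.
- robot.goto_joints(angles): joint-space move.
- robot.set_gripper(opening): finger opening in m; the grip force is fixed at half the most; returns when the fingers have stopped.
- robot.pause(seconds).
- robot.ik(position, orientation): joint angles nearest the present ones, or None.
- robot.observe(): the state.
- robot.grab_frame(name): name is "scene" or "top"; returns the picture (400x640x3 uint8, blue, green, red); there is no depth.
- robot.get_calibration(name): a dict with "vertical_fov" (degrees; the focal length in pixels is half the picture's height over the tangent of half this angle, whatever the lens; pixels are square), "cx", "cy" (the principal point, pixels), "k1" (the pictures are not rectified: a ray, as slopes to the right and down, at radius r is drawn at 1 + k1 r^2 times it, then the intrinsics apply), "rvec" (rotation vector, rad) and "tvec" (3), from world to camera coordinates, as OpenCV has them. Camera axes: x right, y down, z forward; pixel columns grow to the right and rows downward; lengths in m; the calibration is good to about 2 mm. A picture is of the moment at which its call begins. get_calibration takes no time and is no camera call.
A pose or a line that the arm cannot do raises robot.IKError and nothing moves.
- robot.job_done(): hands the job in, once; it reports no verdict.
The state is a dict: "time": time; "q": joint angles; "qvel": joint speeds; "joint_torque": joint torques, N m; "tool_pos": TCP position; "tcp_rot": TCP orientation; "ft_force": force on the tool from outside, world axes, zero at the start; "torque": the same for the moment, N m; "gripper_width": finger opening in m.
Only numpy, scipy, OpenCV 4.12 (cv2) and the standard library are available. Lean on these libraries where they do the work, as an engineer would, in place of code of your own. Each camera call takes 0.05 s, during which the arm holds its last target. There are 200 camera calls.

TASK

One white porcelain tile still lies on the sloping wooden rest: stand it on edge in the free slot of the steel carrier, beside the handle, and let go of it while the carrier stays on the bench. Then take the carrier by its handle, lift it about 15 cm off the bench and finish while still holding it there, level and motionless, with both tiles standing in their slots. Do not tip the carrier or shift the other things on the bench.

Things in the scene. Friction and masses are not known exactly. Their poses are not given: they have to be found in the camera images.
- tile: The tile to load: plain white porcelain, 90 mm high, 60 wide, 8 thick, 95 g (varies). Origin at its centre; its z runs along the 90 mm, y along the 60, x through the 8 (out of its upper face). At the start it lies on the rest, its z axis leaning 35 degrees from vertical towards the robot's side (the rest's -x), so that its upper end is nearer the robot; the top 36 mm stick out free past the rest's rails, on both faces, and can be pinched across the thickness along the slope.
- rest: Fixed sloping wooden rest. Origin at the centre of the underside of its base board, 120 (x) by 90 (y) by 10 mm. Two rails 8 mm wide, 36 mm apart, carry the tile; a lip stops its lower edge at the far (+x) end and stands 6 mm proud of the tile's upper face. The highest point of the rails is about 70 mm up; the tile's topmost edge is about 104 mm up.
- carrier: Loose steel tile carrier, 0.4 kg (varies). Origin at the centre of the underside of its base, 165 (x) by 90 (y) by 8 mm; z up. Across it, parallel to y, run two slots, 62 mm either side of the middle (x = +62 free, x = -62 full); in the middle an upright handle: a flat horizontal bar 14 mm thick (x), 76 long (y), 22 high, from 112 to 134 mm above the underside, on two posts 68 mm apart.
- free_slot (a point): Centre of the floor of the free slot, on the carrier's base plate, 8 mm above the carrier's underside; axes as the carrier's. The slot is 12 mm wide (x), 70 mm long (y) and 30 mm deep, open at the top; the tile stands in it on its 60 mm edge, its thickness along x, its centre 45 mm above this point.
- full_slot (a point): The same point of the other slot, in which a tile stands already.
- handle (a point): Centre of the carrier's handle bar, 123 mm above the carrier's underside; axes as the carrier's. Grasp the bar from above across its 14 mm thickness (along x). The standing tiles end 25 mm below this point.
- tile_in: The tile that already stands on edge in the carrier's other slot, the same size; origin at its centre, axes as of the tile. It is loose in the slot.
- dish: Bystander: shallow round glass dish, 84 mm across and 18 mm high; origin on the underside, at its centre.
- beaker: Bystander: open glass beaker, 68 mm across and 90 mm high; origin on the underside, at its centre.
- amber: Bystander: brown glass bottle with black cap, 72 mm across and 160 mm high; origin on the underside, at its centre.
- jar: Bystander: white jar with grey lid, 60 mm across and 80 mm high; origin on the underside, at its centre.
- weight: Bystander: small knobbed brass balance weight, 34 mm across and 45 mm high; origin on the underside, at its centre.
- sieve: Bystander: round steel sieve, 100 mm across and 45 mm high; origin on the underside, at its centre.
- spatula: Bystander: spatula lying flat, 190 mm long, along its own x; origin on the underside.
There are look-alikes about, which are no part of the job. What is shaped like the carrier but black, blue or red is not meant.

How it is judged:
By the outcome, as a careful person would: the job done as asked, in the order asked, and still so for the second after the job is handed in, while the arm keeps its last pose, push and grip.
It also fails if it takes over 56 s, if anything falls off the work surface, if the arm or the gripper's body presses on something with over 40 N, if the wrist force passes 120 N, or if a joint passes its speed limit or range.

## Working session

There is one attempt and no reset: what is moved stays moved. The work goes in short steps, each a Python script; the robot and the scene stay as the last script left them, time stands still between calls to the robot, and variables do not carry over. Pictures are saved under pics/ and viewed, about 8 in all and at most 12, crops included, and the job is handed in when it is done.

```bash
ls; mkdir -p pics; python3 - <<'E'
from plant import robot
import cv2
for n in("scene","top"):
    cv2.imwrite(f"pics/{n}0.png",robot.grab_frame(n)); print(n,robot.get_calibration(n))
print(robot.observe())
E
```

```text
pics
scene {'vertical_fov': 43.34443488708116, 'cx': 315.3606752244028, 'cy': 202.48995249304556, 'k1': 0.023247669258445926, 'rvec': array([ 2.16065484,  1.22871101, -0.44073977]), 'tvec': array([-0.21494277, -0.30619936,  1.83270194])}
top {'vertical_fov': 49.55454940626571, 'cx': 322.93170015810836, 'cy': 197.6960794983738, 'k1': -0.02188436074389423, 'rvec': array([ 2.13327423, -2.19373191,  0.11096957]), 'tvec': array([-0.0428733 ,  0.56037305,  1.28633273])}
{'time': 0.1, 'q': array([ 6.13219908e+01,  5.99662727e+00,  5.53201676e+00,  8.96043519e+01,
       -6.88218449e-04,  7.75262581e+01]), 'qvel': array([ 0.04693522, -0.1146306 ,  0.1263832 , -0.1174892 , -0.01847532,
        0.08808949]), 'joint_torque': array([ 5.69404554e-03, -5.58202529e+01,  5.04723608e+01,  1.28686146e-02,
       -2.79973601e-04, -2.68227092e-05]), 'tool_pos': array([0.16733285, 0.57597631, 0.30319023]), 'tcp_rot': array([-1.79932517e+02, -1.42233621e-02,  1.63795725e+02]), 'ft_force': array([ 0.0403796 ,  0.12450548, -0.19854261]), 'torque': array([ 0.04511594, -0.00371148,  0.01221404]), 'gripper_width': 0.08564719817083742}
```

View pics/scene0.png

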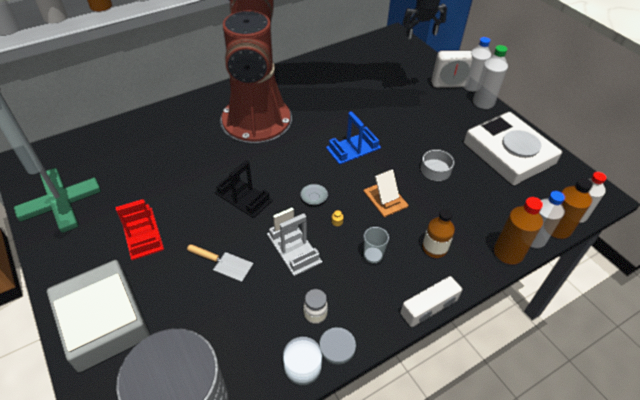

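View pics/top0.png

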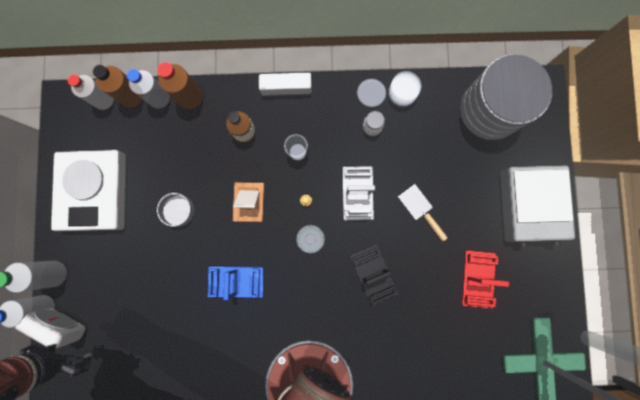

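The scene view shows the steel carrier near (294,245) and the orange rest with its tile near (386,193). In the top view the carrier is at (358,193) and the rest at (248,202). I'll enlarge both.

```bash
cat > h.py <<'E'
from plant import robot
import cv2, numpy as np
from scipy.spatial.transform import Rotation as Ro
def cam(n):
    c=robot.get_calibration(n); f=200/np.tan(np.radians(c["vertical_fov"]/2))
    return c,f,cv2.Rodrigues(c["rvec"])[0],np.array(c["tvec"])
def ray(n,u,v):
    c,f,R,t=cam(n); d=np.array([(u-c["cx"])/f,(v-c["cy"])/f]); s=d.copy()
    for _ in range(10): s=d/(1+c["k1"]*(s@s))
    return -R.T@t, R.T@np.array([*s,1])
def at_z(n,u,v,z):
    o,d=ray(n,u,v); return o+d*(z-o[2])/d[2]
def proj(n,P):
    c,f,R,t=cam(n); p=R@np.asarray(P,float)+t; s=p[:2]/p[2]; s=s*(1+c["k1"]*(s@s))
    return s*f+[c["cx"],c["cy"]]
def tri(a,b):
    A=np.zeros((3,3));y=np.zeros(3);L=[]
    for n,u,v in (a,b):
        o,d=ray(n,u,v);d/=np.linalg.norm(d);M=np.eye(3)-np.outer(d,d);A+=M;y+=M@o;L.append((o,M))
    X=np.linalg.solve(A,y); return X,[np.linalg.norm(M@(X-o)) for o,M in L]
def crop(n,x0,y0,w,h,k,name,im=None):
    im=robot.grab_frame(n) if im is None else im
    return cv2.resize(im[y0:y0+h,x0:x0+w],None,fx=k,fy=k,interpolation=cv2.INTER_CUBIC)
E
python3 - <<'E'
from h import *
a=cv2.imread("pics/top0.png");b=cv2.imread("pics/scene0.png")
A=crop(0,338,160,50,66,8,0,a);B=crop(0,225,175,50,66,8,0,a)
cv2.imwrite("pics/topc.png",np.hstack([A,B[:, :400]]))
A=crop(0,262,200,64,76,6,0,b);B=crop(0,358,162,56,76,6,0,b)
cv2.imwrite("pics/scc.png",np.hstack([A,B]))
hs=cv2.cvtColor(a,cv2.COLOR_BGR2HSV)
m=cv2.inRange(hs,(5,120,80),(20,255,255));m[:, :225]=0;m[:,275:]=0;m[:175]=0;m[241:]=0
c=max(cv2.findContours(m,0,1)[0],key=cv2.contourArea);r=cv2.minAreaRect(c);print(r)
for p in cv2.boxPoints(r):print(at_z("top",*p,0.01))
m=cv2.inRange(a,(90,90,90),(255,255,255));m[:, :338]=0;m[:,385:]=0;m[:160]=0;m[226:]=0
c=max(cv2.findContours(m,0,1)[0],key=cv2.contourArea);r=cv2.minAreaRect(c);print(r)
for p in cv2.boxPoints(r):print(at_z("top",*p,0.02))
E
```

```text
((247.9214630126953, 201.57107543945312), (28.863943099975586, 38.20227813720703), 2.862405300140381)
[0.50025295 0.22124003 0.01      ]
[0.61857719 0.21468162 0.01      ]
[0.61148127 0.12512166 0.01      ]
[0.49337694 0.13250996 0.01      ]
((358.5, 193.0), (54.0, 33.0), 90.0)
[ 0.65668941 -0.11999628  0.02      ]
[ 0.65378705 -0.22172988  0.02      ]
[ 0.48731433 -0.21497892  0.02      ]
[ 0.49013975 -0.11460987  0.02      ]
```

View pics/topc.png

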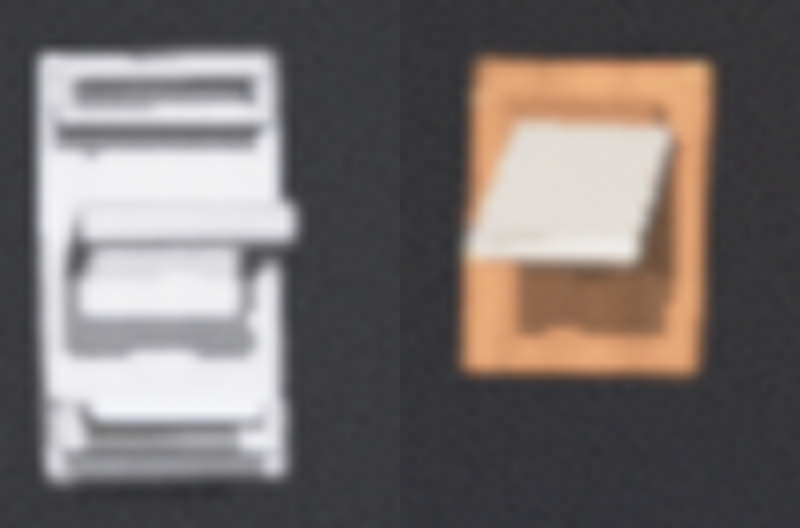

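View pics/scc.png

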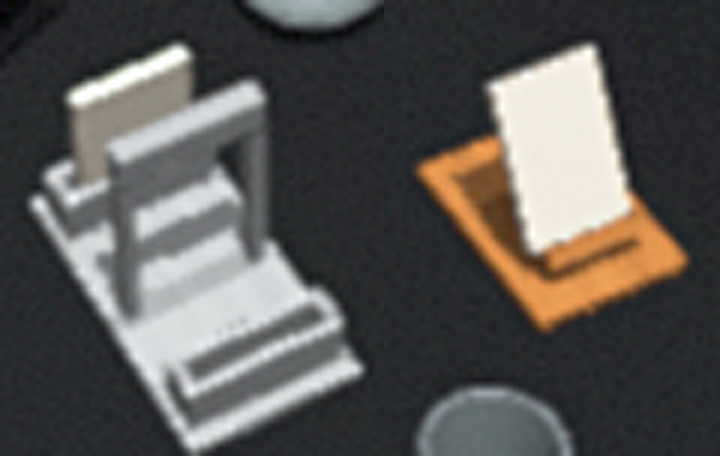

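The crops show the carrier's free slot at its far (+x) end, with the full slot near the robot. They also show the tile's face corners and the rest's base corners, so next I'll turn these into positions.

```bash
python3 - <<'E'
from h import *
np.set_printoptions(precision=4,suppress=True)
T=lambda x,y,x0,y0,k=8:((x+.5)/k-.5+x0,(y+.5)/k-.5+y0)
def fit(W,L,pts): # rigid 2D fit
    W=np.array(W)[:,:2];L=np.array(L);w=W-W.mean(0);l=L-L.mean(0)
    a=np.arctan2((l[:,0]*w[:,1]-l[:,1]*w[:,0]).sum(),(l*w).sum())
    R=np.array([[np.cos(a),-np.sin(a)],[np.sin(a),np.cos(a)]]);c=W.mean(0)-R@L.mean(0)
    print(pts,"c",c,"yaw",np.degrees(a),"res mm",1e3*np.linalg.norm(W-(L@R.T+c),axis=1))
    return c,a
c=[T(x,y,338,160) for x,y in((38,50),(277,50),(288,478),(48,482))]
fit([at_z("top",*p,.008) for p in c],[(.0825,.045),(.0825,-.045),(-.0825,-.045),(-.0825,.045)],"carrier top")
b=[T(x,y,338,160) for x,y in((80,203),(298,203),(298,240),(80,240))]
fit([at_z("top",*p,.134) for p in b],[(.007,.038),(.007,-.038),(-.007,-.038),(-.007,.038)],"bar top")
s=[T(x,y,262,200,6) for x,y in((362,370),(195,452),(30,200))]
fit([at_z("scene",*p,.008) for p in s],[(.0825,.045),(.0825,-.045),(-.0825,-.045)],"carrier scene")
r=[T(x-400,y,225,175) for x,y in((475,58),(713,63),(700,375),(462,372))]
fit([at_z("top",*p,.01) for p in r],[(.06,.045),(.06,-.045),(-.06,-.045),(-.06,.045)],"rest top")
r=[T(x-384,y,358,162,6) for x,y in((688,262),(545,330),(417,168))]
fit([at_z("scene",*p,.01) for p in r],[(.06,.045),(.06,-.045),(-.06,-.045)],"rest scene")
# tile upper-face corners
tp=[T(x-400,y,225,175) for x,y in((643,240),(473,235),(515,120),(670,128))]   # top -y, top +y, low +y, low -y
sc=[T(x-384,y,358,162,6) for x,y in((488,88),(597,45),(630,205),(530,255))]
for a,b in zip(tp,sc): print("tile",*tri(("top",*a),("scene",*b)))
# handle top ends, near corners
for z in (.1023,): print([at_z("top",*p,z) for p in tp[:2]],[at_z("scene",*p,z) for p in sc[:2]])
print("cams",ray("top",0,0)[0],ray("scene",0,0)[0])
E
```

```text
carrier top c [ 0.5744 -0.167 ] yaw -0.7954809691063003 res mm [2.4966 1.4278 1.642  1.601 ]
bar top c [ 0.5741 -0.1669] yaw -1.6405567574908626 res mm [0.4955 0.522  0.4853 0.5006]
carrier scene c [ 0.5731 -0.166 ] yaw -0.6823522922015287 res mm [0.5931 1.0709 1.6602]
rest top c [0.5556 0.1731] yaw -2.779917787665745 res mm [1.3956 1.5421 0.7736 1.4403]
rest scene c [0.5557 0.1734] yaw -2.616558823200654 res mm [0.8897 2.4519 1.6907]
tile [0.5359 0.1352 0.1094] [np.float64(0.0005258018485191163), np.float64(0.000525801848519105)]
tile [0.54   0.197  0.1111] [np.float64(0.0010568753119123153), np.float64(0.0010568753119121798)]
tile [0.5895 0.1944 0.0399] [np.float64(0.0005927872396914373), np.float64(0.0005927872396913139)]
tile [0.5856 0.1365 0.0312] [np.float64(0.0012440125258679), np.float64(0.0012440125258678639)]
[array([0.5369, 0.1368, 0.1023]), array([0.5404, 0.198 , 0.1023])] [array([0.5306, 0.1392, 0.1023]), array([0.534 , 0.2043, 0.1023])]
cams [ 0.4176 -0.0632  1.3387] [ 1.3248 -0.5588  1.1964]
```

```bash
cat >> h.py <<'E'
np.set_printoptions(precision=4,suppress=True)
def rot(yaw,tilt,flip=0):  # tool pointing down, leaned `tilt` outwards along local x; jaws along local x
    return (Ro.from_euler("ZY",[yaw,-tilt],degrees=True)*Ro.from_euler("x",180,degrees=True)*Ro.from_euler("z",90+180*flip,degrees=True))
def tcp(g,R): return np.array(g)-.054*R.as_matrix()[:,2]
def eul(R): return R.as_euler("xyz",degrees=True)
YT=-3.5; ty=.1668
c,s=np.cos(np.radians(35)),np.sin(np.radians(35))
M=Ro.from_euler("z",YT,degrees=True).as_matrix()
TZ=M@[-s,0,c]; TX=M@[c,0,s]
TC=np.array([.5595,ty,.0648]) # tile centre
E
python3 - <<'E'
from h import *
for f in (0,1):
    R=rot(YT,35,f); g=TC+.032*TZ+.001*TX
    for d in (.15,.09,0): print(f,d,robot.ik(tcp(g+d*TZ,R),eul(R)))
    R=rot(-1.2,0,f)
    for z in (.25,.095,.123): print(f,z,robot.ik(tcp([.6364,-.168,z],R),eul(R)))
    print(robot.ik(tcp([.574,-.167,.35],R),eul(R)))
# project predicted tile corners for a check
for n,dx,dy in(("top",-225,-175),("scene",-358,-162)):
    k=8 if n=="top" else 6; o=400 if n=="top" else 384
    ty_=M@[0,1,0]
    print(n,[((proj(n,TC+.004*TX+a*.045*TZ+b*.03*ty_)+[dx,dy]+.5)*k-.5+[o,0]).round() for a,b in((1,-1),(1,1),(-1,1),(-1,-1))])
E
```

```text
0 0.15 None
0 0.09 None
0 0 [  7.1044 -41.077  -57.4312  39.1081  -6.059  -81.2808]
0 0.25 [ -26.1436   16.469    17.3365   90.8676    0.     -114.9436]
0 0.095 [ -26.1436   17.6035    2.5311   74.9275    0.     -114.9436]
0 0.123 [ -26.1436   16.8548    4.5859   77.731     0.     -114.9436]
[ -28.7427    8.5681   18.9286  100.3605    0.     -117.5427]
1 0.15 None
1 0.09 None
1 0 [  7.1044 -41.077  -57.4312  39.1081  -6.059   98.7192]
1 0.25 [-26.1436  16.469   17.3365  90.8676   0.      65.0564]
1 0.095 [-26.1436  17.6035   2.5311  74.9275   0.      65.0564]
1 0.123 [-26.1436  16.8548   4.5859  77.731    0.      65.0564]
[-28.7427   8.5681  18.9286 100.3605   0.      62.4573]
top [array([638., 244.]), array([472., 239.]), array([520., 122.]), array([677., 127.])]
scene [array([492.,  92.]), array([593.,  53.]), array([630., 218.]), array([531., 258.])]
```

The straight approach along the slope is out of reach (too close to the base). I'll look at approaches swung sideways about the tile's normal.

```bash
python3 - <<'E'
from h import *
TY=M@[0,1,0]
for f in (0,1):
  for phi in (-60,-45,-30,-15,0,15,30,45,60):
    R=Ro.from_rotvec(np.radians(phi)*TX)*rot(YT,35,f); A=-R.as_matrix()[:,2]
    g=TC+.032*TZ+.001*TX
    r=[]
    for d in (0,.02,.04,.06,.1):
        bs=[b for b in (-.02,0,.02,.04) if robot.ik(tcp(g+d*A+b*TX,R),eul(R)) is not None]
        r.append((d,bs))
    print(f,phi,A.round(2),r, robot.ik(tcp(g,R),eul(R)))
E
```

```text
0 -60 [-0.23  0.88  0.41] [(0, [-0.02, 0, 0.02, 0.04]), (0.02, [-0.02, 0, 0.02, 0.04]), (0.04, [-0.02, 0, 0.02, 0.04]), (0.06, [-0.02, 0, 0.02, 0.04]), (0.1, [-0.02, 0, 0.02, 0.04])] [ 29.5798  34.9569   4.0463  88.6585 -61.9068 -18.2968]
0 -45 [-0.36  0.73  0.58] [(0, [-0.02, 0, 0.02, 0.04]), (0.02, [-0.02, 0, 0.02, 0.04]), (0.04, [-0.02, 0, 0.02, 0.04]), (0.06, [-0.02, 0, 0.02, 0.04]), (0.1, [-0.02, 0, 0.02, 0.04])] [ 27.6085  11.3218 -18.2068  62.2593 -54.5839 -43.0874]
0 -30 [-0.47  0.53  0.71] [(0, [-0.02, 0, 0.02, 0.04]), (0.02, [-0.02, 0, 0.02, 0.04]), (0.04, [-0.02, 0, 0.02, 0.04]), (0.06, [-0.02, 0, 0.02, 0.04]), (0.1, [-0.02, 0, 0.02, 0.04])] [ 23.4161  -8.8136 -35.1242  46.7122 -42.121  -60.0042]
0 -15 [-0.54  0.29  0.79] [(0, [-0.02, 0, 0.02, 0.04]), (0.02, [-0.02, 0, 0.02, 0.04]), (0.04, [-0.02, 0, 0.02, 0.04]), (0.06, [-0.02, 0, 0.02, 0.04]), (0.1, [-0.02, 0, 0.02, 0.04])] [ 16.5789 -26.5637 -48.038   39.9199 -25.6769 -71.8178]
0 0 [-0.57  0.04  0.82] [(0, [-0.02, 0, 0.02, 0.04]), (0.02, [0, 0.02, 0.04]), (0.04, [0.02, 0.04]), (0.06, [0.02, 0.04]), (0.1, [])] [  7.1044 
[... 2027 characters left out ...]
), (0.04, [0.04]), (0.06, []), (0.1, [])] None
1 30 [-0.53 -0.47  0.71] [(0, [0, 0.02, 0.04]), (0.02, [0, 0.02, 0.04]), (0.04, [0.02, 0.04]), (0.06, [0.04]), (0.1, [])] [-14.2053 -43.9405 -61.6703  43.1482  35.702   79.2001]
1 45 [-0.45 -0.68  0.58] [(0, [-0.02, 0, 0.02, 0.04]), (0.02, [-0.02, 0, 0.02, 0.04]), (0.04, [-0.02, 0, 0.02, 0.04]), (0.06, [-0.02, 0, 0.02, 0.04]), (0.1, [-0.02, 0, 0.02, 0.04])] [-21.7771 -27.5455 -54.0787  47.7167  52.9994  64.7313]
1 60 [-0.34 -0.85  0.41] [(0, [-0.02, 0, 0.02, 0.04]), (0.02, [-0.02, 0, 0.02, 0.04]), (0.04, [-0.02, 0, 0.02, 0.04]), (0.06, [-0.02, 0, 0.02, 0.04]), (0.1, [-0.02, 0, 0.02, 0.04])] [-26.0209  -2.8243 -38.965   63.1208  65.4816  40.8823]
```

```bash
cat >> h.py <<'E'
PHI=-15
RG=Ro.from_rotvec(np.radians(PHI)*TX)*rot(YT,35,1); A=-RG.as_matrix()[:,2]
G=TC+.0325*TZ+.001*TX
RREL=Ro.from_matrix(np.c_[TX,M@[0,1,0],TZ]).inv()*RG      # tool in tile frame
def st(m=""):
    o=robot.observe(); print(m,"t",round(o["time"],2),"pos",o["tool_pos"],"rot",o["tcp_rot"].round(2),"F",o["ft_force"].round(1),"w",round(o["gripper_width"],4)); return o
E
python3 - <<'E'
from h import *
RP=Ro.from_euler("z",-1.2,degrees=True)*RREL
for z in (.25,.15,.0855): print(robot.ik(tcp([.6364,-.168,z],RP),eul(RP)))
robot.set_gripper(.045)
robot.move_pose(tcp(G+.11*A,RG),eul(RG)); st("pre")
print(robot.line_to(tcp(G+.045*A,RG),vel=.15,guard=8)); st("near")
cv2.imwrite("pics/s1.png",robot.grab_frame("scene"));cv2.imwrite("pics/t1.png",robot.grab_frame("top"))
a=cv2.imread("pics/t1.png");b=cv2.imread("pics/s1.png")
cv2.imwrite("pics/g1.png",np.hstack([crop(0,225,170,66,70,6,0,a),crop(0,353,150,66,70,6,0,b)]))
E
```

```text
[-20.0047  11.7506  10.8508  84.1637 -14.1821  70.5808]
[-20.0047  12.1592   0.9215  73.8257 -14.1821  70.5808]
[-20.0047  14.0263  -3.7424  67.2949 -14.1821  70.5808]
pre t 2.38 pos [0.4537 0.2164 0.2223] rot [144.05  12.22  77.83] F [ 0.2 -0.4 -0.3] w 0.0448
False
near t 2.96 pos [0.4884 0.1971 0.1708] rot [144.07  12.24  77.78] F [-0.6  1.   1.1] w 0.0449
```

View pics/g1.png

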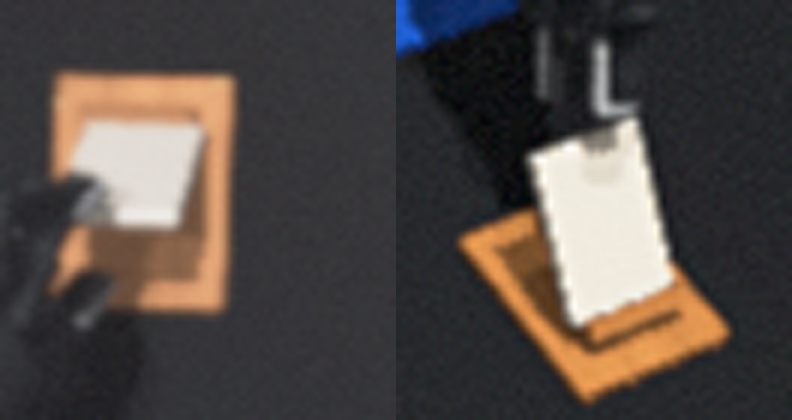

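Top view: the fingers straddle the tile's upper edge near (95,200) in the crop. In the scene view, the upper finger's tip is over the face near (605,110). I'll advance and close in steps.

```bash
python3 - <<'E'
from h import *
print(robot.line_to(tcp(G,RG),vel=.08,guard=8)); st("at")
for w in (.018,.013):
    robot.set_gripper(w); o=st(w); print("F along tile normal",o["ft_force"]@TX)
cv2.imwrite("pics/s2.png",robot.grab_frame("scene"));cv2.imwrite("pics/t2.png",robot.grab_frame("top"))
a=cv2.imread("pics/t2.png");b=cv2.imread("pics/s2.png")
cv2.imwrite("pics/g2.png",np.hstack([crop(0,225,170,66,70,6,0,a),crop(0,353,150,66,70,6,0,b)]))
E
```

```text
False
at t 3.77 pos [0.5128 0.1837 0.135 ] rot [144.05  12.23  77.76] F [ 0.6 -0.2  0.2] w 0.0448
0.018 t 4.15 pos [0.5127 0.1838 0.135 ] rot [144.04  12.23  77.77] F [-0.7 -0.7 -0.1] w 0.0181
F along tile normal -0.5622242661166312
0.013 t 4.38 pos [0.5127 0.1837 0.1347] rot [144.06  12.24  77.76] F [-0.3 -0.5 -0.8] w 0.0131
F along tile normal -0.7099609783825334
```

View pics/g2.png

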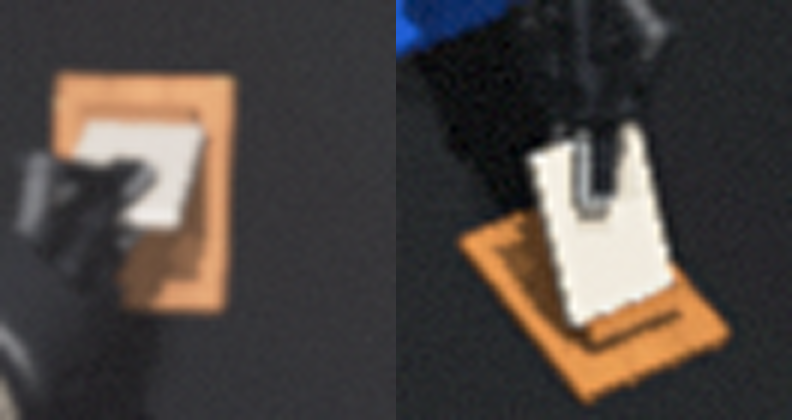

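The pads are either side of the tile, with the lower pad hidden behind it and no force showing. I'll grip, lift and carry it above the free slot.

```bash
cat >> h.py <<'E'
CC=np.array([.574,-.167]); CY=-1.2
def carr(x,y,z,cc=None,cy=None):
    cc=CC if cc is None else cc; cy=CY if cy is None else cy
    return np.r_[cc,0]+Ro.from_euler("z",cy,degrees=True).apply([x,y,z])
def place(x,y,z,cc=None,cy=None,dyaw=0): # TCP pose for tile centre at carrier coords
    cy=CY if cy is None else cy
    R=Ro.from_euler("z",cy+dyaw,degrees=True)*RREL
    gt=Ro.from_euler("z",cy+dyaw,degrees=True).apply([0,0,.0325])
    return tcp(carr(x,y,z,cc,cy)+gt,R),R
E
python3 - <<'E'
from h import *
robot.set_gripper(0.0); st("grip")
p=tcp(G,RG)
robot.line_to(p+[0,0,.12],vel=.12); st("lift")
P,R=place(.062,0,.225); robot.move_pose(P,eul(R)); st("above")
P,R=place(.062,0,.115); robot.line_to(P,vel=.12); st("hover")
robot.pause(.2)
a=robot.grab_frame("top");b=robot.grab_frame("scene");cv2.imwrite("pics/t3.png",a);cv2.imwrite("pics/s3.png",b)
cv2.imwrite("pics/g3.png",np.hstack([crop(0,335,158,56,72,7,0,a),crop(0,262,190,56,72,7,0,b)]))
E
```

```text
grip t 4.69 pos [0.5128 0.1837 0.1348] rot [144.05  12.24  77.76] F [-0.4 -0.1  1.8] w 0.0068
lift t 5.84 pos [0.5123 0.1836 0.2535] rot [144.15  12.29  77.79] F [-0.1 -1.  -1.1] w 0.0072
above t 7.17 pos [ 0.6363 -0.1531  0.3096] rot [179.98  14.99  88.86] F [-0.4  0.6 -0.9] w 0.0069
hover t 8.23 pos [ 0.6367 -0.1544  0.2008] rot [179.91  15.03  88.78] F [ 0.1 -0.  -0. ] w 0.0071
```

View pics/g3.png

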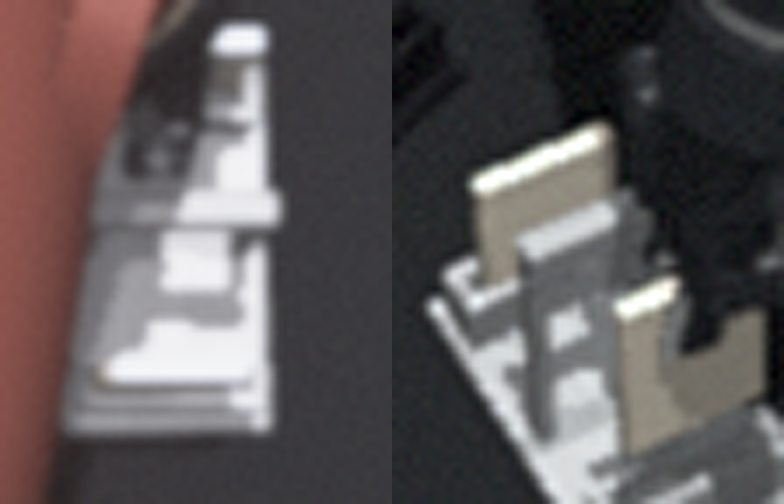

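In the scene crop the tile hangs upright above the free slot, with its lower-left corner near (628,455). The arm hides most of the top view. I'll lower it to just above the rim and look closer at the fit.

```bash
python3 - <<'E'
from h import *
P,R=place(.062,0,.092); print(robot.line_to(P,vel=.08,guard=6)); robot.pause(.2); st("low")
b=robot.grab_frame("scene");a=robot.grab_frame("top");cv2.imwrite("pics/s4.png",b);cv2.imwrite("pics/t4.png",a)
x0,y0,k=284,222,11
im=crop(0,x0,y0,50,54,k,0,b)
x1,y1=340,155
im2=crop(0,x1,y1,20,54,11,0,a)
cv2.imwrite("pics/g4.png",np.hstack([im,im2]))
f=lambda p:((proj("scene",p)-[x0,y0]+.5)*k-.5).round()
g=lambda p:((proj("top",p)-[x1,y1]+.5)*k-.5).round()+[550,0]
print("tile bottom corners (+x-y,+x+y,-x-y)",[f(carr(.062+.004*i,.03*j,.047)) for i,j in((1,-1),(1,1),(-1,-1))])
print("tile top corners ",[f(carr(.062+.004*i,.03*j,.137)) for i,j in((1,-1),(1,1),(-1,-1))])
print("top: tile top corners ",[g(carr(.062+.004*i,.03*j,.137)) for i,j in((1,-1),(-1,-1))])
print("slot opening z.038",[f(carr(.062+.006*i,.035*j,.038)) for i,j in((1,-1),(1,1),(-1,-1),(-1,1))])
print("base corners",[f(carr(.0825,.045*j,.008)) for j in (-1,1)], "top base", [g(carr(.0825,-.045,.008))])
E
```

```text
False
low t 9.17 pos [ 0.6365 -0.1544  0.1772] rot [179.96  15.02  88.79] F [ 0.5  0.6 -0.2] w 0.0074
tile bottom corners (+x-y,+x+y,-x-y) [array([126., 429.]), array([336., 332.]), array([111., 406.])]
tile top corners  [array([119., 215.]), array([339., 115.]), array([103., 191.])]
top: tile top corners  [array([903., 102.]), array([903., 133.])]
slot opening z.038 [array([113., 464.]), array([357., 350.]), array([ 90., 429.]), array([333., 316.])]
base corners [array([108., 589.]), array([417., 442.])] top base [array([907., 128.])]
```

View pics/g4.png

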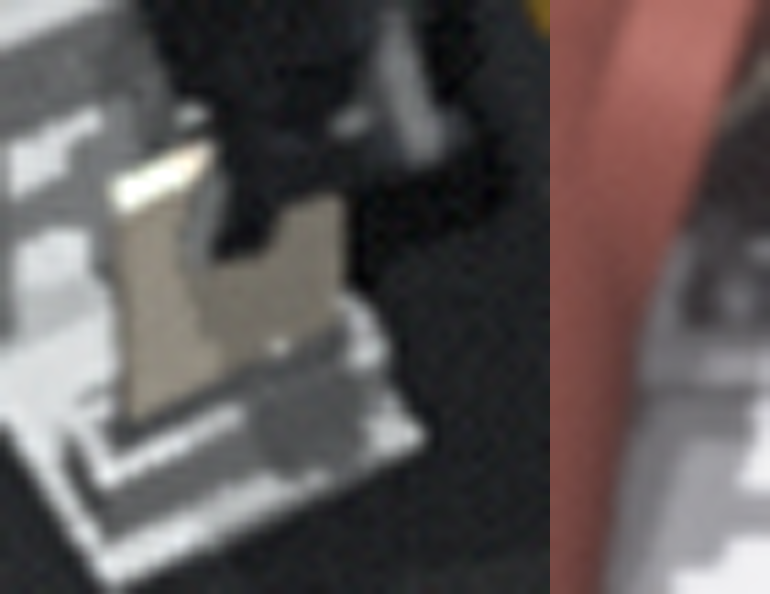

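Measured against the base corners, the tile's lower corners sit within about 2 mm of where I commanded them, with a slight relative yaw. That is close to the fit tolerance, so I'll correct the yaw by +0.8° and do a guarded descent. The height where it stops will show whether it hit the rim or the floor.

```bash
python3 - <<'E'
from h import *
P,R=place(.062,0,.090,dyaw=.8); robot.line_to(P,vel=.05,rotation=eul(R)); robot.pause(.2);st()
P,R=place(.062,0,.049,dyaw=.8); print(robot.line_to(P,vel=.03,guard=4)); o=st("down")
print("tile centre cmd-equivalent z", .049+o["tool_pos"][2]-P[2])
E
```

```text
t 9.72 pos [ 0.6361 -0.1543  0.1747] rot [180.   15.   89.6] F [ 0.1 -0.1 -1.4] w 0.0069
True
down t 10.85 pos [ 0.6361 -0.1542  0.1372] rot [-179.98   15.01   89.61] F [-0.7 -0.2  4.9] w 0.007
tile centre cmd-equivalent z 0.052519700635774325
```

It stopped at an equivalent height of 0.0525 m. Floor contact should be at 0.053 and the rim at about 0.083, so the tile is seated. Now I'll release, retreat and check.

```bash
python3 - <<'E'
from h import *
robot.set_gripper(.014); st("rel"); robot.set_gripper(.030); st("open")
p=robot.observe()["tool_pos"]
print(robot.line_to(p+[0,0,.07],vel=.12,guard=8)); robot.line_to(p+[0,.0,.14],vel=.15); 
R=rot(CY,0,1)
P=tcp(carr(0,.0,.30),R); robot.move_pose(P+[-.0,.12,0],eul(R)); robot.pause(.2); st("up")
b=robot.grab_frame("scene");a=robot.grab_frame("top");cv2.imwrite("pics/s5.png",b);cv2.imwrite("pics/t5.png",a)
cv2.imwrite("pics/g5.png",np.hstack([crop(0,336,158,54,72,7,0,a),crop(0,260,200,66,72,7,0,b)[:, :420]]))
E
```

```text
rel t 11.09 pos [ 0.6352 -0.154   0.1358] rot [-179.85   14.94   89.64] F [-0.2  0.   0.8] w 0.0139
open t 11.39 pos [ 0.6357 -0.1541  0.1364] rot [-179.92   14.97   89.62] F [ 3.8 -0.7  2.4] w 0.0303
False
up t 13.61 pos [ 0.5741 -0.0476  0.3522] rot [-179.87    0.     88.77] F [-0.1 -0.3 -0.3] w 0.0298
```

View pics/g5.png

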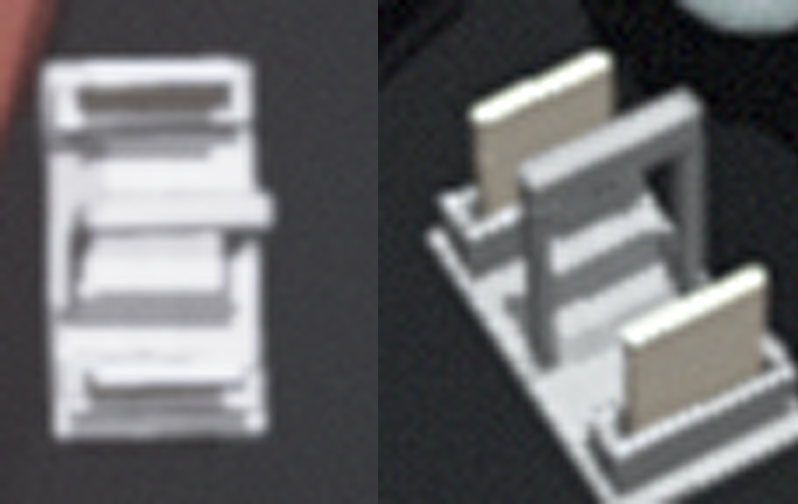

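The new tile stands in the free slot, with its top edge from (628,335) to (765,270) in the scene crop. The bar centre in the top view is at about (361.7,188.1) in full-image pixels, against (361.6,187.7) before, so the carrier hasn't moved. Next I'll grasp the handle.

```bash
python3 - <<'E'
from h import *
R=rot(CY,0,1); h=lambda z:tcp(carr(0,0,z),R)
robot.set_gripper(.040)
robot.line_to(h(.30),vel=.15,rotation=eul(R)); robot.line_to(h(.19),vel=.15)
print(robot.line_to(h(.1245),vel=.08,guard=6)); st("at bar")
robot.set_gripper(.020); st("20"); robot.set_gripper(0); robot.pause(.3); st("grip")
p=robot.observe()["tool_pos"]
robot.line_to(p+[0,0,.02],vel=.04); robot.pause(.2); st("lift2")
robot.line_to(p+[0,0,.150],vel=.06); robot.pause(.5); o=st("held"); print(o["torque"])
b=robot.grab_frame("scene");a=robot.grab_frame("top");cv2.imwrite("pics/s6.png",b);cv2.imwrite("pics/t6.png",a)
cv2.imwrite("pics/g6.png",crop(0,225,140,130,100,6,0,b))
E
```

```text
False
at bar t 16.77 pos [ 0.5743 -0.1672  0.1791] rot [179.95   0.03  88.8 ] F [-0.2 -0.3 -0.3] w 0.0396
20 t 17.1 pos [ 0.5741 -0.1671  0.1788] rot [179.97   0.01  88.8 ] F [ 0.3 -0.1 -0.4] w 0.02
grip t 17.62 pos [ 0.5738 -0.167   0.1785] rot [-179.97    0.     88.8 ] F [-4.9  0.2  3.1] w 0.0128
lift2 t 18.47 pos [ 0.5736 -0.1669  0.1982] rot [-179.97   -0.02   88.8 ] F [-0.7 -0.7 -6.9] w 0.0132
held t 21.28 pos [ 0.5737 -0.167   0.3285] rot [-180.     0.    88.8] F [ 0.2 -0.6 -6.3] w 0.0129
[ 0.0047 -0.0247 -0.0073]
```

View pics/g6.png

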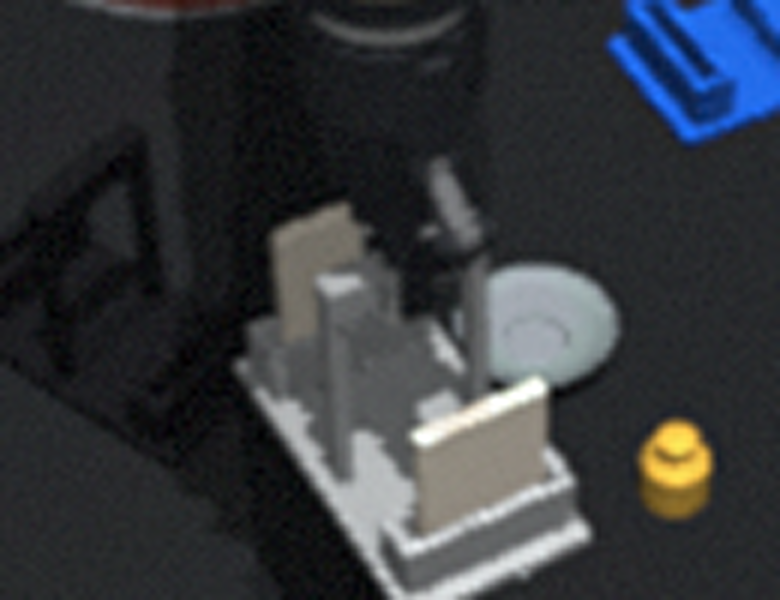

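The carrier is held off the bench with both tiles standing in their slots. In the crop its base corners are at (238,365) and (592,540). I'll check level and stillness, then hand in.

```bash
python3 - <<'E'
from h import *
q=lambda p:((proj("scene",p)-[225,140]+.5)*6-.5).round()
print([q(carr(x,y,.158)) for x,y in((-.0825,-.045),(.0825,.045),(.0825,-.045))])
a=robot.observe()["tool_pos"]; b1=cv2.imread("pics/s6.png"); robot.pause(.5); b2=robot.grab_frame("scene")
o=st(); d=cv2.absdiff(b1,b2)[190:245,260:330]; print("img change",d.mean(),"qvel",o["qvel"])
b0=cv2.imread("pics/t5.png");b6=cv2.imread("pics/t6.png"); D=cv2.absdiff(cv2.imread("pics/top0.png"),b6).max(2)>60
for n,(x,y) in dict(dish=(310,239),beaker=(296,148),amber=(240,127),jar=(374,123),weight=(306,200),sieve=(175,210),spatula=(422,210),rest=(248,202)).items(): print(n,D[y-18:y+18,x-18:x+18].sum(),end=" ")
robot.job_done()
E
```

```text
[array([233., 363.]), array([588., 538.]), array([405., 621.])]
 t 21.93 pos [ 0.5737 -0.167   0.3285] rot [-180.    -0.    88.8] F [ 1.  -0.3 -5.5] w 0.0126
img change 3.1156709956709956 qvel [-0.0374 -0.0346  0.0181  0.0655 -0.0963 -0.0506]
dish 1031 beaker 0 amber 0 jar 950 weight 131 sieve 0 spatula 2 rest 514 the job is handed in; nothing more can be done
```

View pics/t6.png

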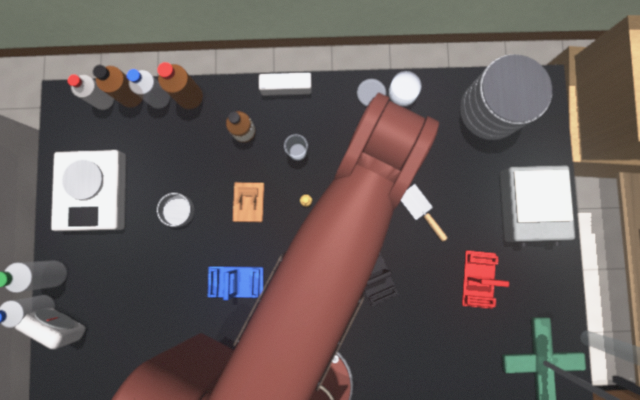

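I stood the tile in the free slot of the steel carrier and let go of it while the carrier was on the bench. I then took the carrier by its handle, lifted it 15 cm and handed the job in while still holding it, at about 22 s of the 56 s allowed.

- **Tile:** I gripped it across its thickness with the gripper swung 15° sideways, because coming straight along the slope was out of reach. It reached the slot floor at the expected height (0.0525 m measured, 0.053 m expected), and pictures afterwards show it standing on its own.
- **Carrier:** Its base corners came out within about 1 pixel (roughly 2–3 mm) of where a level carrier at 15 cm should appear. The measured load was about 6 N, the joint speeds were near zero, and both tiles stand in their slots.
- **Bystanders:** Comparing the first and last top views, the beaker, amber bottle, sieve and spatula showed no change, or next to none.
    - **Dish and jar:** the comparison flagged both, but the arm hides them in the last top view. The dish looks in place in the last scene view; I did not check the jar separately.
    - **Weight:** it was flagged slightly but appears at the same spot, about (306,200).
    - **Rest:** the change there is the tile having been taken off it.
- **Disagreements:** Estimates of the carrier's yaw from the two views ranged from -0.7° to -1.6°. The tile's height from the two views came out about 5 mm above the given one, and the floor contact agreed with the given one. There was a brief 3.8 N sideways reading as the fingers opened. After it the bar was within half a pixel of its earlier place.

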